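# Load a test coupon under the spring clip of an inspection stage

## Robot

A 7-joint arm with a two-finger parallel gripper is mounted at the origin on the work surface. World frame = base frame: x ahead of the robot, y to its left, z up, the work surface at z = 0. Lengths are in m, angles in rad, forces in N, time in s.
With the tool pointing down it reaches from about 0.4 to 0.875 m from the base axis. Payload 4.4 kg.
Tool frame: the origin (TCP) lies at the very end of the fingers, on their centre line; the grasp point (between the pads) lies 19 mm behind it; z points along the fingers, x is the direction in which the jaws open and shut, and the axes are right-handed (so a half turn about z gives the same grasp; the last joint's range is limited). The gripper opens to 85 mm and grips with 20 to 120 N. Pads are 22 mm wide; open, the fingers measure 114 mm over their backs; the gripper's body (76 mm by 85 mm) begins 54 mm behind the grasp point. The pads swing forward as they close: fully open they stand 13 mm farther back than shut.
Start: joints at [1.056, 0.628, 0.038, 1.517, -0.027, 0.996, -0.02], TCP at [0.282, -0.586, 0.206] pointing down, gripper open.
Joint ranges: [-3.06, 3.06], [-0.37, 2.12], [-1.25, 1.32], [0.18, 2.47], [-1.1, 4.24], [0.23, 1.98], [-2.94, 2.94]. Speed limits (rad/s): [2.57, 2.57, 3.14, 3.14, 3.14, 3.14, 3.14].

## Interface

Orientations are given as a rotation vector (axis times angle).
In Python, from plant import ctrl gives the robot as it stands.
- The arm moves only by the tool drive_tool, never from a script. Its argument "plan" is a list of rows, each a list of 5 numbers: the shift along the tool's x, y, z in mm, then the turn about the tool's z in degrees, then the finger opening in mm, from 0 to 85.4. A call has 1 to 10 rows; each row is the pose to reach, as a shift and turn from the pose measured when the call began, along the tool's axes at that moment; what a row does not reach only later rows make up. A row lasts 1/10 s, in which the tool goes at most 50 mm and 8.59 degrees, less where a joint would pass 70% of its speed; a pose out of reach is approached as far as the arm can. A call with a gripper value outside its range is refused whole. The fingers move at their own pace and stop on an object; the grip force is fixed at half the most. Time passes only in rows, so rows that repeat a pose let the fingers close. It gives the time, the measured TCP pose, the force and the opening at its end, in the units of the state.
- ctrl.observe(): the state, without advancing time (a new reading comes with each control period).
- ctrl.read_camera(name): name is "side" or "top"; returns the picture (480x640x3 uint8, red, green, blue); there is no depth.
- ctrl.calibration(name): a dict with "fx", "fy", "cx", "cy" (pixels), "distortion" ([k1, k2, p1, p2, k3] as OpenCV has them; the pictures are not rectified), "eye" and "orientation" of the camera in the world. Camera axes: x right, y up, looking along -z (the intrinsics and any distortion apply to the point x, -y, -z); pixel columns grow to the right and rows downward; lengths in m; the calibration is good to about 2 mm. A picture is of the moment at which its call begins. calibration takes no time and is no camera call.
- ctrl.close_job(): hands the job in, once; it reports no verdict.
Trained networks look in the newest picture that a camera, given by its name, has taken for a name from the list of things; names that differ only in an ending like _2 or _b are one class to them, and where a whole thing is asked for, a point or a joint stands for the part that bears it (a point fixed in the world has none). Each returns a list of dicts, best first, with "p" (0 to 1); they miss things now and then, are a little off and sometimes report something else, mostly with a low value. They report only what shows in the picture. A call takes as long as a camera call. They do not tell look-alikes from the thing itself.
- ctrl.cut_out(camera, thing): "pixels" (480x640 bool, what is visible of it) and "box" ([left, top, right, bottom] in pixels, round what is visible of it).
The state is a dict: "clock": time; "joints": joint angles; "qd": joint speeds; "effort": joint torques, N m; "ee_pos": TCP position; "orientation": TCP orientation; "contact_force": force on the tool from outside, world axes, zero at the start; "torque": the same for the moment, N m; "grip_width": opening from 0.0 (shut) to 1.0 (fully open).
Only numpy, scipy, OpenCV 4.12 (cv2) and the standard library are available. Lean on these libraries where they do the work, as an engineer would, in place of code of your own. Each camera call takes 0.05 s, during which the arm holds its last target. There are 200 camera calls.

## Task

Load the flat test coupon into the inspection stage without gripping or lifting it: with one fingertip press and hold down the tab of the spring clip so that its lip rises clear, and while holding it down push the coupon along the lane with the other fingertip, under the lip, until it is fully home against the end stop. Only then let the tab up, so that the clip closes on the coupon, and leave the other things on the bench where they are.

Things in the scene. Friction and masses are not known exactly. Their poses are not given: they have to be found in the camera images.
- stage: Fixed inspection stage, dark base plate 180 x 124 mm. Origin on the bench surface, on the lane's centre line; x = the direction to push the coupon, y towards the clip's tab, z up. In its frame (mm): lane floor at z 20, x -112 to 45, 42 wide between rails 5 thick with tops at z 24; clip hinge along x at y 34, z 20.5, in two lugs (x -117 to -111 and 24 to 30, y 28 to 40, top z 27).
- stop (a point): Middle of the end stop's face at the lane floor, at stage x 45, y 0, z 20 mm: the coupon is home when its far end touches this face. The stop is 14 mm high above the lane, 52 mm wide.
- clip (a joint): Angle of the steel spring clip about its hinge (parallel to stage x): 0 = closed, lip barring the coupon's way 2 mm above the lane floor; grows as the tab is pressed down; stop at 0.6; its spring returns it to 0. Pressed 35 mm from the hinge it takes 2 N to start, about 6 N at 0.5. Above 0.30 the lip clears the coupon (hold it at 0.4 to 0.5); let down on the coupon it rests at about 0.29.
- tab_edge (a point): On the clip's tab: middle of its free long edge, half-way through its 3 mm thickness. The tab is a flat plate 98 mm along stage x (-108 to -10), reaching 50 mm from the hinge towards +y. Clip at 0: it slopes up at 0.5 rad, this point at stage (-59, 78, 44.5). At 0.5: level, top at stage z 22, 8 mm below the coupon's top. A fingertip can slide along it in x while pressing it down.
- lip (a point): Middle of the underside of the clip's lip, which crosses the lane on an arm: stage x 8 to 20, y -16 to 6 mm; moves with the clip; closed, this point is at stage (14, -5, 22), 2 mm above the lane floor. The arm's top is 37 mm above the bench when closed, about 60 mm when fully open.
- coupon: Loose flat white plastic test coupon, 60 mm long (x) by 40 mm wide (y) by 10 mm thick, about 40 g, lying in the lane before the lip with its long side along the lane. Origin: centre of its underside; axes along the stage's at the start. Home, its far end touches the end stop: its origin is then at stage x 15.
- spare: Bystander: aluminium block 50 x 30 x 20 mm beside the stage; origin centre of its underside.
- bushing: Bystander: brass bushing, 32 mm across, 22 mm high, beside the stage; origin centre of its underside.
- tape: Bystander: roll of black tape lying flat beside the stage, 90 mm across, 24 mm high; origin centre of its underside.
- driver: Bystander: screwdriver lying on the bench; origin on the underside of its middle.
- jar: Bystander: jar, 60 mm across, 70 mm high; origin centre of its underside.
- spray: Bystander: can, 60 mm across, 170 mm high; origin centre of its underside.
- caliper: Bystander: sliding caliper lying on the bench, 150 mm long; origin on the underside of its beam's middle.
Not all that is in view belongs to the job. There is more than one size of the coupon; the job needs the smallest.

How it is judged:
By the outcome, as a careful person would: the job done as asked, in the order asked, and still so for the second after the job is handed in, with the robot touching nothing.
It also fails if it takes over 40 s, if anything falls off the work surface, if the arm or the gripper's body presses on something with over 40 N, if the wrist force passes 120 N, or if a joint passes its speed limit or range.

## Working session

There is one attempt and no reset: what is moved stays moved. The work goes in short steps, Python scripts to look and compute and a tool call to move; the robot and the scene stay as the last step left them, time stands still between calls to the robot, and variables do not carry over. Pictures are saved under pics/ and viewed, about 8 in all and at most 12, crops included, and the job is handed in when it is done.

Besides the shell and the picture viewer there is one more tool, called by a JSON object that holds its "api" and its "payload", one argument or row to a line. drive_tool: Moves the arm, as the interface text tells. Its arguments: {"type":"object","properties":{"plan":{"type":"array"}},"required":["plan"]}

```bash
mkdir -p pics; cat > h.py <<'E'
import numpy as np,cv2
from scipy.spatial.transform import Rotation as R
from plant import ctrl
def cal(n):
    c=ctrl.calibration(n);K=np.array([[c['fx'],0,c['cx']],[0,c['fy'],c['cy']],[0,0,1.]])
    o=np.array(c['orientation'],float)
    M=o if o.shape==(3,3) else R.from_rotvec(o).as_matrix()
    return K,np.array(c['distortion'],float),np.array(c['eye'],float),M
def ray(n,px):
    K,d,e,M=cal(n)
    u=cv2.undistortPoints(np.array(px,float).reshape(-1,1,2),K,d).reshape(-1,2)
    return e,np.c_[u[:,0],-u[:,1],-np.ones(len(u))]@M.T
def atz(n,px,z):
    e,v=ray(n,px); return e+v*((z-e[2])/v[:,2])[:,None]
def proj(n,P):
    K,d,e,M=cal(n);q=(np.array(P,float).reshape(-1,3)-e)@M;q=q*[1,-1,-1]
    return cv2.projectPoints(q,np.zeros(3),np.zeros(3),K,d)[0].reshape(-1,2)
def save(n,f,box=None,s=1,marks=None):
    im=ctrl.read_camera(n)[:,:,::-1].copy()
    if marks is not None:
        for p in marks: cv2.circle(im,tuple(int(round(a)) for a in p),2,(0,0,255),1)
    if box: im=im[box[1]:box[3],box[0]:box[2]]
    cv2.imwrite('pics/'+f,cv2.resize(im,None,fx=s,fy=s,interpolation=cv2.INTER_CUBIC))
E
python3 - <<'E'
from h import *
save('top','t0.png');save('side','s0.png')
for n in('top','side'):
    c=ctrl.calibration(n);print(n,c)
    for t in('stage','coupon','clip'):
        for r in ctrl.cut_out(n,t)[:4]:
            ys,xs=np.nonzero(r['pixels']);
            print(n,t,round(r['p'],2),r['box'],len(xs),(cv2.minAreaRect(np.c_[xs,ys].astype(np.float32)) if len(xs) else 0))
print(ctrl.observe())
E
```

```text
top {'fx': 604.1360078279918, 'fy': 604.1360078279918, 'cx': 313.66282482495893, 'cy': 235.69322685629237, 'distortion': array([0.03240727, 0.        , 0.        , 0.        , 0.        ]), 'eye': array([0.27017258, 0.00664719, 1.48801083]), 'orientation': array([ 0.13173888, -0.12822262, -1.59410854])}
top stage 0.91 [277.5, 186.0, 353.6, 268.0] 3105 ((315.9000244140625, 227.30001831054688), (72.00138854980469, 49.64070510864258), 63.43495178222656)
top stage 0.22 [298.2, 203.3, 330.1, 264.3] 919 ((311.4194641113281, 230.93734741210938), (60.6683464050293, 30.564558029174805), 86.69812774658203)
top coupon 0.88 [311.4, 211.0, 342.1, 236.2] 395 ((328.1000061035156, 223.20001220703125), (24.59674644470215, 16.099689483642578), 63.43495178222656)
top coupon 0.81 [365.8, 165.6, 407.0, 194.8] 752 ((386.4500732421875, 178.85000610351562), (23.400854110717773, 33.83636474609375), 71.56504821777344)
top coupon 0.65 [376.5, 265.7, 414.6, 290.9] 734 ((393.8235778808594, 277.79412841796875), (22.313274383544922, 33.71245193481445), 75.96376037597656)
top clip 0.75 [297.9, 200.5, 332.3, 261.3] 
[... 1300 characters left out ...]
 25.866357803344727)
{'clock': 0.4, 'joints': array([ 1.05622352,  0.62851647,  0.03846798,  1.51753312, -0.02700142,
        0.99630915, -0.01996326]), 'qd': array([-0.00073719, -0.00102474,  0.00105082,  0.0002496 ,  0.0013509 ,
        0.0002438 ,  0.00189099]), 'effort': array([-1.11672598e-03, -5.62669337e+01,  1.22380201e+00, -1.93478090e+01,
        1.08003293e-02,  4.30304775e-03, -6.04426214e-05]), 'ee_pos': array([ 0.2820121 , -0.58554412,  0.20629462]), 'orientation': array([-2.65992499e+00,  1.67132735e+00,  2.94927622e-04]), 'contact_force': array([-0.07091662, -0.95467647, -0.71692208]), 'torque': array([-0.00611111, -0.01982199, -0.04393037]), 'grip_width': 0.9999336702597373}
```

View pics/t0.png

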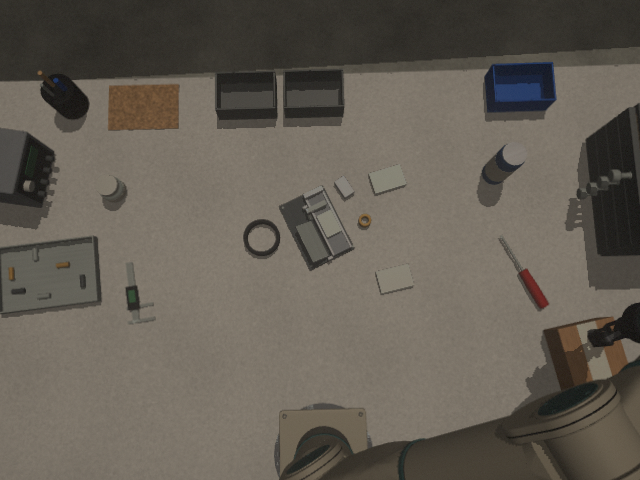

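View pics/s0.png

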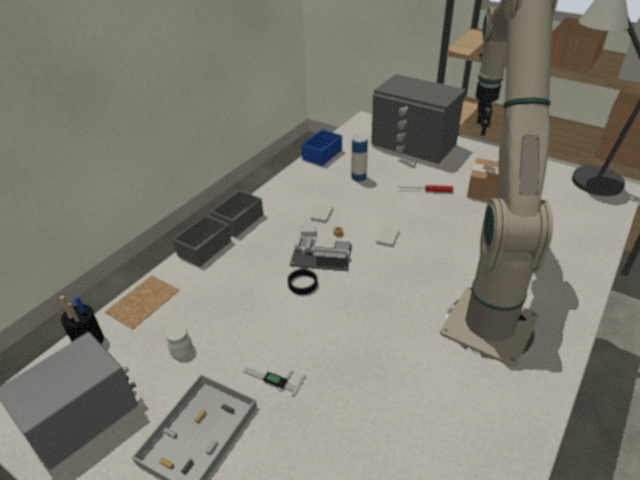

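Coupon candidates: the one in the lane at (328,223), and larger ones at (387,179) and (394,278) on the bench. I choose the one in the lane, which is the smallest. Next is a close crop with a model overlay.

```bash
cat > st.py <<'E'
from h import *
def S(P,pose):
    x,y,a=pose;P=np.array(P,float).reshape(-1,3)/1000
    c,s=np.cos(a),np.sin(a)
    return np.c_[x+c*P[:,0]-s*P[:,1],y+s*P[:,0]+c*P[:,1],P[:,2]]
E
python3 - <<'E'
from st import *
save('top','t1.png',(270,178,360,275),6)
ctrl.read_camera('top')
for r in ctrl.cut_out('top','coupon')[:3]:
    ys,xs=np.nonzero(r['pixels']);z=.03 if abs(xs.mean()-328)<9 else .01
    w=atz('top',np.c_[xs,ys],z)[:,:2]*1000
    print('coupon',r['p'],w.mean(0),cv2.minAreaRect(w.astype(np.float32)))
for t in('stage','clip'):
    r=ctrl.cut_out('top',t)[0];ys,xs=np.nonzero(r['pixels'])
    w=atz('top',np.c_[xs,ys],.01)[:,:2]*1000
    print(t,w.mean(0),cv2.minAreaRect(w.astype(np.float32)))
E
```

```text
coupon 0.86 [ 656.40786282 -180.20654104] ((657.8598022460938, -180.4158477783203), (61.733253479003906, 83.1968994140625), 17.16373634338379)
coupon 0.81 [ 405.81969109 -187.20071482] ((406.197265625, -187.40921020507812), (56.17896270751953, 85.74314880371094), 12.440614700317383)Traceback (most recent call last):
  File "<stdin>", line 9, in <module>
IndexError: list index out of range
```

View pics/t1.png

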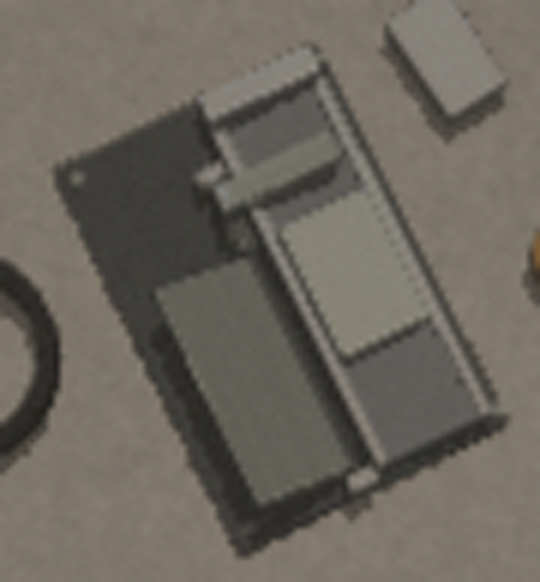

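```bash
cat > fit.py <<'E'
from st import *
from scipy.optimize import least_squares
uv=np.array([[212,125],[328,72],[487,413],[505,411],[383,464],[157,290],[258,507]],float)
px=(uv+.5)/6-.5+[270,178]
P=[[45,26,34],[45,-26,34],[-112,-21,24],[-112,-26,24],[-112,21,24],[-10,77.3,45.8],[-108,77.3,45.8]]
f=lambda q:(proj('top',S(P,q))-px).ravel()
r=least_squares(f,[.53,0,.45],loss='soft_l1');print(r.x,np.round(f(r.x).reshape(-1,2),2))
np.save('pose.npy',r.x)
cu=(np.array([[282,230],[365,192],[430,318],[350,358]])+.5)/6-.5+[270,178]
w=atz('top',cu,.03)[:,:2]-r.x[:2];c,s=np.cos(r.x[2]),np.sin(r.x[2]);print('coupon in stage',w@np.array([[c,-s],[s,c]])*1000)
M=[[45,26,34],[45,-26,34],[-112,-21,24],[-112,-26,24],[-112,21,24],[-10,77.3,45.8],[-108,77.3,45.8],[14,-5,22],[24,34,27],[-117,34,27],[-111,34,27],[-59,78,44.5]]
save('side','s1.png',(270,190,410,290),5,proj('side',S(M,r.x)))
o=ctrl.observe();A=R.from_rotvec(o['orientation']).as_matrix();print(A.round(3))
E
python3 fit.py
```

```text
[ 0.57623631 -0.01689263  0.42376438] [[ 0.14 -0.27]
 [-0.23 -0.41]
 [-0.52  0.8 ]
 [-1.69  0.25]
 [ 1.41 -0.28]
 [-0.01  0.05]
 [ 0.74 -0.01]]
coupon in stage [[ -6.86276871  19.55629907]
 [ -7.42574601 -18.04708296]
 [-66.1766913  -18.82814656]
 [-66.79909472  17.81910424]]
[[ 0.434 -0.901  0.   ]
 [-0.901 -0.434 -0.   ]
 [ 0.    -0.    -1.   ]]
```

View pics/s1.png

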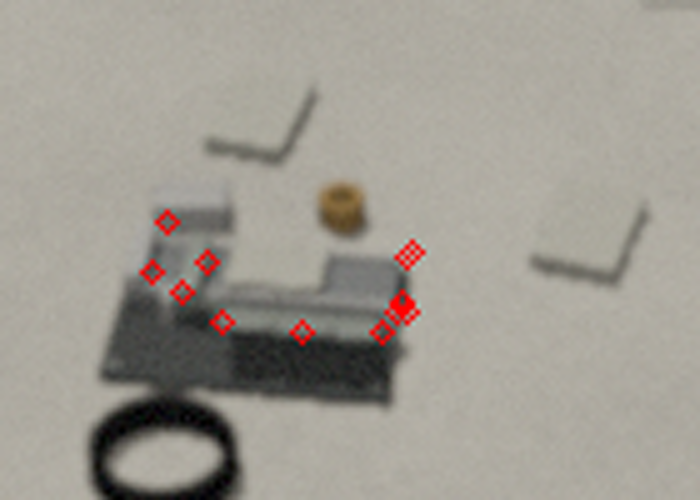

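```bash
cat > go.py <<'E'
import sys
from st import *
def go(sx,sy,z):
    q=np.load('pose.npy');o=ctrl.observe();A=R.from_rotvec(o['orientation']).as_matrix();p=o['ee_pos']
    t=S([[sx,sy,z]],q)[0];d=(t-p)@A*1000
    cur=np.arctan2(A[1,0],A[0,0]);tgt=q[2]-np.pi/2
    c,s=np.cos(q[2]),np.sin(q[2]);l=(p-[q[0],q[1],0])*1000
    print('clock',o['clock'],'tcp stage',[round(v,1) for v in(c*l[0]+s*l[1],-s*l[0]+c*l[1],l[2])],'F',o['contact_force'].round(2),'w',round(o['grip_width']*85.4,1))
    print('target',t.round(3),'shift',d.round(1),'turn',round(-np.degrees(tgt-cur),2))
go(*map(float,sys.argv[1:4]))
E
python3 go.py -86 34.5 100
```

```text
clock 0.65 tcp stage [np.float64(-502.0), np.float64(-397.5), np.float64(206.4)] F [-0.04  0.37  0.07] w 85.5
target [ 0.484 -0.021  0.1  ] shift [-421.5 -426.7  106.4] turn 1.43
```

{"api": "drive_tool", "payload": {
  "plan": [
    [-421,-427,20,1.4,55],
    [-421,-427,20,1.4,55],
    [-421,-427,20,1.4,55],
    [-421,-427,20,1.4,55],
    [-421,-427,20,1.4,55],
    [-421,-427,20,1.4,55],
    [-421,-427,20,1.4,55],
    [-421,-427,20,1.4,55],
    [-421,-427,20,1.4,55],
    [-421,-427,20,1.4,55]
  ]
}}

```text
clock: 1.65
ee_pos: [0.4511, -0.1133, 0.1901]
orientation: [-2.639, 1.704, -0.002]
contact_force: [1.8, -1.2, -0.1]
grip_width: 0.648
```

```bash
python3 go.py -86 34.5 80
```

```text
clock 1.65 tcp stage [np.float64(-153.7), np.float64(-36.5), np.float64(190.1)] F [ 1.84 -1.22 -0.06] w 55.3
target [ 0.484 -0.021  0.08 ] shift [-71.  -67.6 110.1] turn 0.02
```

{"api": "drive_tool", "payload": {
  "plan": [
    [-71,-67.5,60,0,55],
    [-71,-67.5,110,0,55],
    [-71,-67.5,110,0,55],
    [-71,-67.5,110,0,55],
    [-71,-67.5,110,0,55],
    [-71,-67.5,110,0,55]
  ]
}}

```text
clock: 2.25
ee_pos: [0.4842, -0.0221, 0.0811]
orientation: [-2.637, 1.706, -0.005]
contact_force: [-0.4, -0.7, 0.3]
grip_width: 0.645
```

```bash
python3 go.py -86 34.5 60; python3 - <<'E'
from st import *
q=np.load('pose.npy');o=ctrl.observe();p=o['ee_pos'];A=R.from_rotvec(o['orientation']).as_matrix()
tips=[p+A@np.array([s*.0345,0,0]) for s in(-1,0,1)]
for n,b in(('top',(270,178,370,278)),('side',(270,190,410,290))):
    im=ctrl.read_camera(n)[:,:,::-1].copy();im=im[b[1]:b[3],b[0]:b[2]]
    s=5 if n=='top' else 5
    im=cv2.resize(im,None,fx=s,fy=s,interpolation=cv2.INTER_CUBIC)
    for u in proj(n,tips): cv2.circle(im,tuple(int((a-c)*s+2.5) for a,c in zip(u,b[:2])),4,(0,0,255),1)
    globals()[n]=im
h=np.zeros((500,1200,3),np.uint8);h[:,:500]=top;h[:,500:]=side
cv2.imwrite('pics/m1.png',cv2.resize(h,(800,333),interpolation=cv2.INTER_AREA))
E
```

```text
clock 2.25 tcp stage [np.float64(-86.1), np.float64(33.1), np.float64(81.1)] F [-0.42 -0.72  0.34] w 55.1
target [ 0.484 -0.021  0.06 ] shift [-1.4 -0.  21.1] turn -0.07
```

View pics/m1.png

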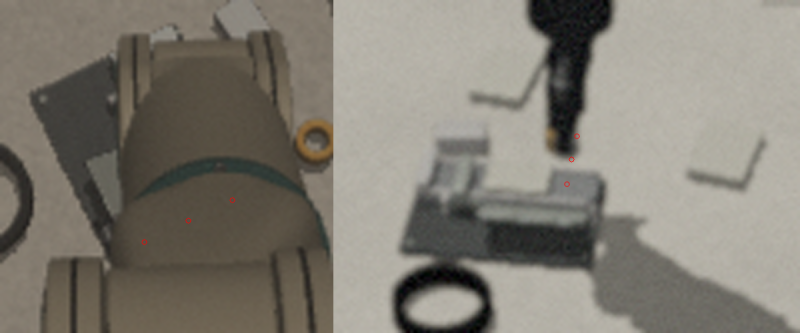

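```bash
python3 - <<'E'
from st import *
b=(285,195,385,270);im=ctrl.read_camera('side')[:,:,::-1][b[1]:b[3],b[0]:b[2]]
im=cv2.resize(im,None,fx=8,fy=8,interpolation=cv2.INTER_CUBIC)
im=np.clip(im.astype(float)*1.15,0,255).astype(np.uint8)
cv2.imwrite('pics/s2.png',im)
q=np.load('pose.npy');o=ctrl.observe();p=o['ee_pos'];A=R.from_rotvec(o['orientation']).as_matrix()
f=lambda P:np.round((proj('side',P)-b[:2])*8+3.5)
for s in(-1,1):
  for dz in(0,-.01,-.02): print('tip',s,dz,f(p+A@np.array([s*.0345,0,dz])))
names=dict(stopL=[45,26,34],stopR=[45,-26,34],railR=[-112,-26,24],tabA=[-10,77.3,45.8],tabB=[-108,77.3,45.8],cr=[-67,20,30])
for k,v in names.items(): print(k,f(S([v],q)))
E
```

```text
tip -1 0 [[439. 400.]]
tip -1 -0.01 [[439. 379.]]
tip -1 -0.02 [[439. 358.]]
tip 1 0 [[463. 285.]]
tip 1 -0.01 [[463. 264.]]
tip 1 -0.02 [[463. 244.]]
stopL [[121. 398.]]
stopR [[145. 316.]]
railR [[536. 366.]]
tabA [[237. 473.]]
tabB [[495. 495.]]
cr [[408. 420.]]
```

View pics/s2.png

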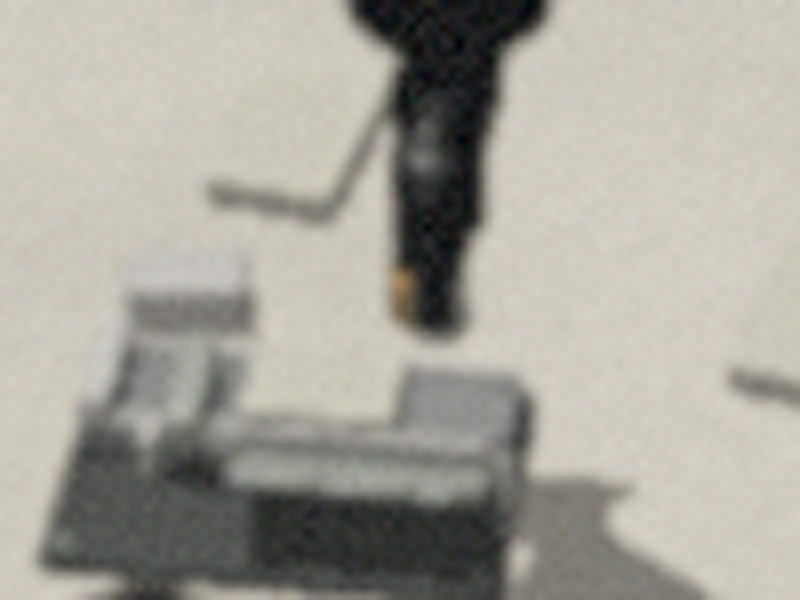

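The side crop shows the near fingertip's bottom at about (440,330), while the TCP predicts (439,400), so the tips seem to sit higher than the TCP says. The stage features agree: tab edge at (495,497) and rail end at (525,375). I'll descend carefully, using force as the check.

{"api": "drive_tool", "payload": {
  "plan": [
    [-1.4,0,10,0,55],
    [-1.4,0,18,0,55],
    [-1.4,0,18,0,55],
    [-1.4,0,18,0,55],
    [-1.4,0,18,0,55]
  ]
}}

```text
clock: 2.9
ee_pos: [0.484, -0.0209, 0.0636]
orientation: [-2.636, 1.706, -0.006]
contact_force: [0.1, 1.0, 0.2]
grip_width: 0.645
```

```bash
cat > tip.py <<'E'
from st import *
im=ctrl.read_camera('side').astype(float).sum(2)/3
a=im[205:262,330:350];
print('dark rows per col',{330+c:int(205+np.nonzero(a[:,c]<55)[0].max()) if (a[:,c]<55).any() else None for c in range(0,20,2)})
o=ctrl.observe();p=o['ee_pos'];A=R.from_rotvec(o['orientation']).as_matrix()
print(proj('side',[p+A@np.array([s*.0345,0,0]) for s in(-1,1)]).round(1), o['contact_force'].round(2))
E
python3 tip.py; python3 go.py -86 34.5 50
```

```text
dark rows per col {330: 261, 332: 261, 334: 261, 336: 261, 338: 261, 340: 261, 342: 261, 344: 261, 346: 261, 348: None}
[[339.4 249.4]
 [342.4 235. ]] [ 0.88  0.49 -0.11]
clock 2.95 tcp stage [np.float64(-85.7), np.float64(34.2), np.float64(63.7)] F [ 0.88  0.49 -0.11] w 55.4
target [ 0.484 -0.021  0.05 ] shift [-0.3  0.3 13.7] turn -0.11
```

{"api": "drive_tool", "payload": {
  "plan": [
    [-0.3,0,5,0,55],
    [-0.3,0,10,0,55],
    [-0.3,0,13,0,55],
    [-0.3,0,13,0,55],
    [-0.3,0,13,0,55]
  ]
}}

```text
clock: 3.45
ee_pos: [0.4839, -0.0207, 0.0505]
orientation: [-2.636, 1.706, -0.006]
contact_force: [-0.4, -0.3, 0.0]
grip_width: 0.646
```

```bash
python3 - <<'E'
from st import *
for i in range(4):
    F=ctrl.observe()['contact_force'];ctrl.read_camera('side');print(F.round(2))
b=(285,195,385,270);im=ctrl.read_camera('side')[:,:,::-1][b[1]:b[3],b[0]:b[2]]
cv2.imwrite('pics/s3.png',np.clip(cv2.resize(im,None,fx=8,fy=8,interpolation=cv2.INTER_CUBIC).astype(float)*1.15,0,255).astype(np.uint8))
E
```

```text
[-0.43 -0.28  0.04]
[-0.07  0.5  -0.77]
[0.27 1.26 0.49]
[-0.89 -0.45  0.02]
```

View pics/s3.png

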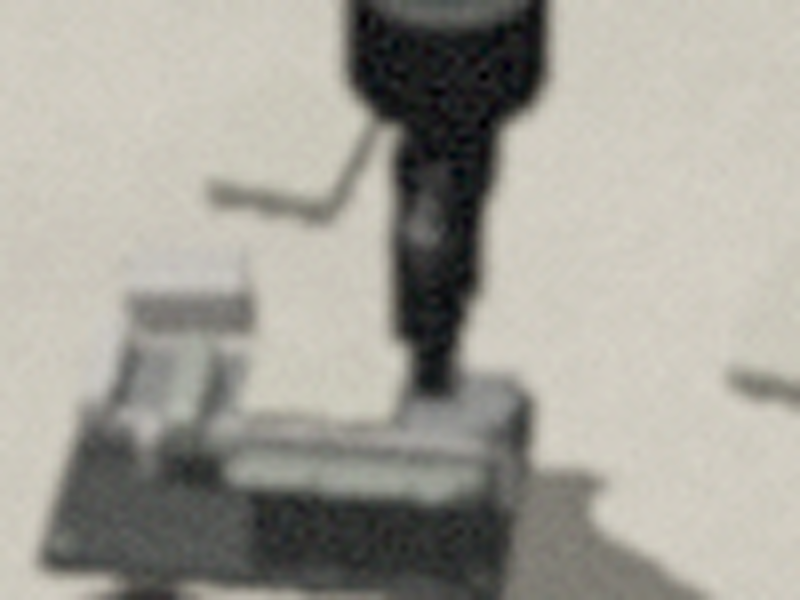

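```bash
python3 - <<'E'
from st import *
P=np.array([.282,-.5855,.206]);ax=np.array([.434,-.901,0])
for n in('side','top'):
    print(n,proj(n,[P,P-ax*.05,P+ax*.05,P+[0,0,.03],P+[0,0,.073],[0,0,0]]).round(1))
a=cv2.imread('pics/s0.png')[70:145,450:550];b=cv2.imread('pics/t0.png')[290:365,550:640]
h=np.zeros((450,800,3),np.uint8)
a=cv2.resize(a,None,fx=4,fy=4,interpolation=cv2.INTER_CUBIC);b=cv2.resize(b,None,fx=4,fy=4,interpolation=cv2.INTER_CUBIC)
h[:300,:400]=a;h[:300,400:760]=b;cv2.imwrite('pics/cmp.png',h[:300])
E
```

```text
side [[478.9 139.2]
 [480.4 146.5]
 [477.5 132.2]
 [480.4 131.2]
 [482.6 119.4]
 [489.9 324.5]]
top [[600.8 323.5]
 [580.  334.5]
 [621.6 312.4]
 [607.7 323.2]
 [618.2 322.7]
 [322.4 453.2]]
```

View pics/cmp.png

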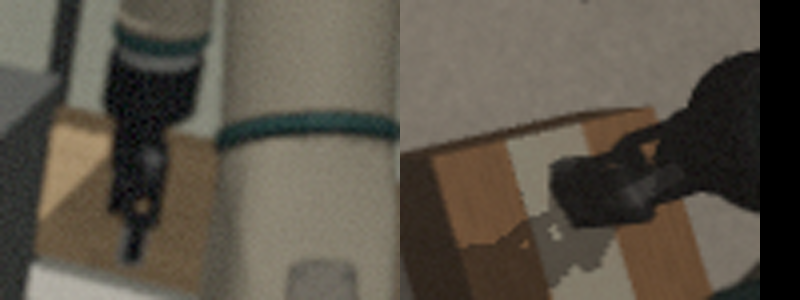

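The start pictures from both cameras also put the fingertips about 33 mm above the reported TCP. The offset is in height, not sideways, so I'll keep descending with force checks.

{"api": "drive_tool", "payload": {
  "plan": [
    [0,0,5,0,55],
    [0,0,10,0,55],
    [0,0,15,0,55],
    [0,0,20,0,55],
    [0,0,25,0,55],
    [0,0,25,0,55]
  ]
}}

```text
clock: 4.3
ee_pos: [0.4837, -0.0207, 0.025]
orientation: [-2.636, 1.707, -0.005]
contact_force: [0.8, -0.0, 0.1]
grip_width: 0.642
```

```bash
python3 - <<'E'
from st import *
L=[]
for i in range(5):
    L.append(ctrl.observe()['contact_force']);I=ctrl.read_camera('side')
print(np.mean(L,0).round(2))
b=(285,195,385,270);im=I[:,:,::-1][b[1]:b[3],b[0]:b[2]]
cv2.imwrite('pics/s4.png',np.clip(cv2.resize(im,None,fx=8,fy=8,interpolation=cv2.INTER_CUBIC).astype(float)*1.15,0,255).astype(np.uint8))
E
python3 go.py -86 34.5 20
```

```text
[ 0.03 -0.3   0.15]
clock 4.55 tcp stage [np.float64(-85.3), np.float64(34.3), np.float64(26.0)] F [ 0.15  0.14 -1.01] w 55.2
target [ 0.484 -0.021  0.02 ] shift [-0.2  0.7  6. ] turn -0.11
```

View pics/s4.png

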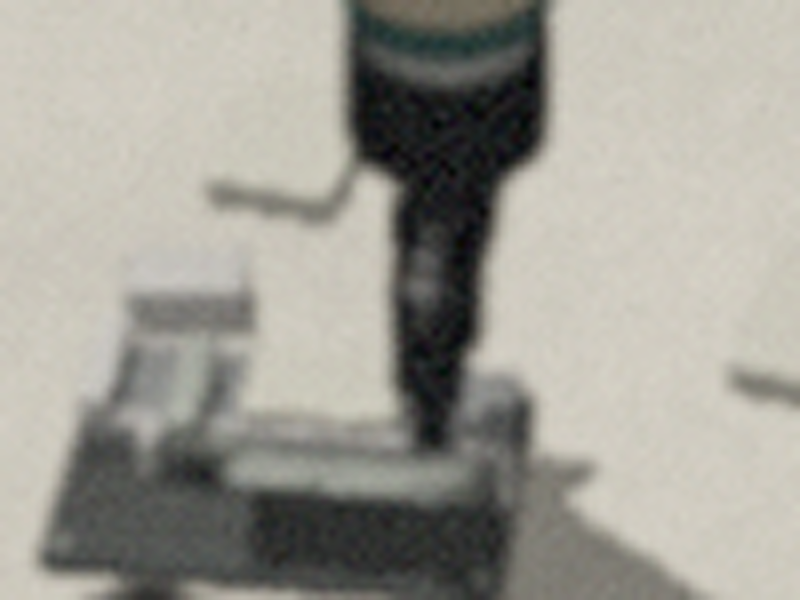

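{"api": "drive_tool", "payload": {
  "plan": [
    [0,0,3,0,55],
    [0,0,6,0,55],
    [0,0,9,0,55],
    [0,0,12,0,55],
    [0,0,12,0,55]
  ]
}}

```text
clock: 5.05
ee_pos: [0.4841, -0.0207, 0.0135]
orientation: [-2.636, 1.706, -0.006]
contact_force: [0.2, -0.4, 0.2]
grip_width: 0.646
```

```bash
cat > F.py <<'E'
from st import *
L=[]
for i in range(6):
    o=ctrl.observe();L.append(np.r_[o['contact_force'],o['torque']*10,o['ee_pos'][2]*1000]);I=ctrl.read_camera('side')
print('F, 10*T, z',np.mean(L,0).round(2),o['clock'])
E
python3 F.py
```

```text
F, 10*T, z [ 0.1  -0.28 -0.22  0.11  0.06 -0.31 13.82] 5.3
```

{"api": "drive_tool", "payload": {
  "plan": [
    [0,0,3,0,55],
    [0,0,6,0,55],
    [0,0,9,0,55],
    [0,0,9,0,55]
  ]
}}

```text
clock: 5.75
ee_pos: [0.4846, -0.0203, 0.0048]
orientation: [-2.635, 1.705, -0.007]
contact_force: [0.3, 1.4, 3.4]
grip_width: 0.644
```

```bash
python3 F.py
```

```text
F, 10*T, z [-0.03  1.21  3.59  3.82  0.79  0.21  5.06] 6.0
```

{"api": "drive_tool", "payload": {
  "plan": [
    [0,0,3,0,55],
    [0,0,6,0,55],
    [0,0,7,0,55],
    [0,0,7,0,55]
  ]
}}

```text
clock: 6.45
ee_pos: [0.4845, -0.02, -0.0021]
orientation: [-2.636, 1.705, -0.007]
contact_force: [-0.0, 2.2, 5.4]
grip_width: 0.645
```

```bash
python3 F.py; python3 go.py -86 34.5 0; python3 - <<'E'
from h import *
b=(285,195,385,270);im=ctrl.read_camera('side')[:,:,::-1][b[1]:b[3],b[0]:b[2]]
cv2.imwrite('pics/s5.png',np.clip(cv2.resize(im,None,fx=8,fy=8,interpolation=cv2.INTER_CUBIC).astype(float)*1.15,0,255).astype(np.uint8))
E
```

```text
F, 10*T, z [-0.52  2.76  5.3   7.39  2.6   0.13 -1.99] 6.7
clock 6.75 tcp stage [np.float64(-85.0), np.float64(34.8), np.float64(-1.9)] F [-0.82  2.84  5.98] w 55.2
target [ 0.484 -0.021  0.   ] shift [ 0.3  1.  -1.9] turn -0.08
```

View pics/s5.png

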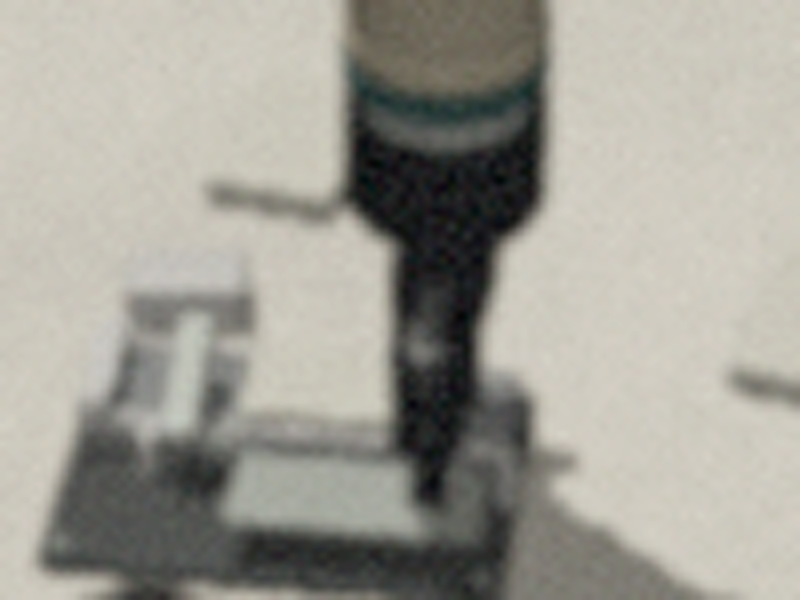

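```bash
python3 - <<'E'
from st import *
q=np.load('pose.npy')
f=lambda P:np.round((proj('side',S(P,q))-[285,195])*8+3.5)
for th in(0,.2,.3,.4,.45,.5,.6):
    a=.5-th;y=34+50*np.cos(a)-1.5*np.sin(a);z=20.5+50*np.sin(a)+1.5*np.cos(a)
    # lip arm top end rotated by th about hinge: closed (14,-16,37)
    dy,dz=-16-34,37-20.5;c,s=np.cos(-th),np.sin(-th)
    print(th,f([[-10,y,z],[-59,y,z]]).tolist(),f([[14,34+c*dy-s*dz,20.5+s*dy+c*dz]]).tolist())
E
```

```text
0 [[237.0, 473.0], [366.0, 483.0]] [[217.0, 331.0]]
0.2 [[236.0, 498.0], [364.0, 509.0]] [[215.0, 319.0]]
0.3 [[236.0, 510.0], [364.0, 521.0]] [[213.0, 315.0]]
0.4 [[236.0, 521.0], [364.0, 532.0]] [[211.0, 312.0]]
0.45 [[236.0, 526.0], [364.0, 538.0]] [[210.0, 311.0]]
0.5 [[236.0, 532.0], [364.0, 543.0]] [[209.0, 310.0]]
0.6 [[237.0, 541.0], [364.0, 552.0]] [[207.0, 310.0]]
```

{"api": "drive_tool", "payload": {
  "plan": [
    [0,0,2,0,55],
    [0,-4,2,0,55],
    [0,-8,2,0,55],
    [0,-12,2,0,55],
    [0,-16,2,0,55],
    [0,-20,2,0,55],
    [0,-20,2,0,55]
  ]
}}

```text
clock: 7.5
ee_pos: [0.5008, -0.0132, -0.0043]
orientation: [2.637, -1.707, 0.003]
contact_force: [-3.5, -1.8, 5.3]
grip_width: 0.646
```

```bash
python3 F.py; python3 go.py -26 34.5 -4; python3 - <<'E'
from h import *
I=[]
for n,b in(('side',(295,215,370,270)),('top',(280,180,355,235))):
    im=ctrl.read_camera(n)[:,:,::-1][b[1]:b[3],b[0]:b[2]]
    I.append(cv2.resize(im,(400,293),interpolation=cv2.INTER_CUBIC))
cv2.imwrite('pics/m6.png',np.clip(np.hstack(I).astype(float)*1.2,0,255).astype(np.uint8))
E
```

```text
F, 10*T, z [-2.76 -1.51  5.06 -1.04  7.02  1.07 -4.26] 7.75
clock 7.8 tcp stage [np.float64(-67.2), np.float64(34.4), np.float64(-4.2)] F [-2.78 -1.09  5.14] w 54.8
target [ 0.538  0.004 -0.004] shift [ -0.2 -41.2  -0.2] turn -0.12
```

View pics/m6.png

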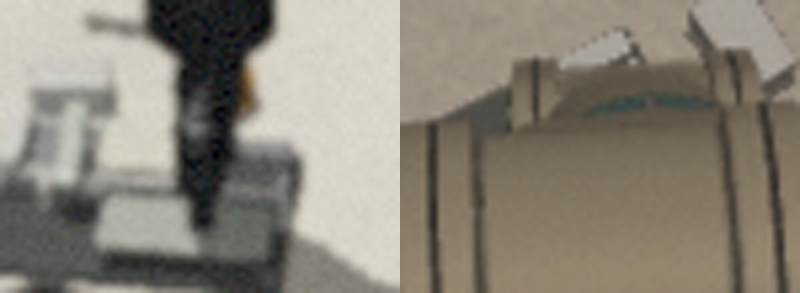

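{"api": "drive_tool", "payload": {
  "plan": [
    [0,-6,0,0,55],
    [0,-11,0,0,55],
    [0,-16,0,0,55],
    [0,-21,0,0,55],
    [0,-26,0,0,55],
    [0,-30,0,0,55],
    [0,-33,0,0,55],
    [0,-33,0,0,55]
  ]
}}

```text
clock: 8.7
ee_pos: [0.5289, -0.0012, -0.0047]
orientation: [2.633, -1.706, -0.001]
contact_force: [-2.7, -1.9, 5.6]
grip_width: 0.643
```

```bash
python3 F.py; python3 go.py -26 34.5 -4; python3 - <<'E'
from h import *
for r in ctrl.cut_out('side','coupon')[:4]: print(r['p'],r['box'],r['pixels'].sum())
E
```

```text
F, 10*T, z [-2.93 -1.84  5.72 -1.79  7.26  1.21 -4.66] 8.95
clock 9.0 tcp stage [np.float64(-36.7), np.float64(33.7), np.float64(-4.6)] F [-3.18 -1.28  6.17] w 55.2
target [ 0.538  0.004 -0.004] shift [ -0.8 -10.7  -0.7] turn -0.16
0.74 [378.3, 226.3, 397.2, 249.4] 301
0.66 [348.4, 130.3, 367.0, 181.8] 796
0.6 [309.5, 237.5, 313.9, 247.4] 44
```

{"api": "drive_tool", "payload": {
  "plan": [
    [-0.5,-3,-0.4,0,55],
    [-0.5,-5,-0.4,0,55],
    [-0.5,-7,-0.4,0,55],
    [-0.5,-9,-0.4,0,55],
    [-0.5,-9,-0.4,0,55]
  ]
}}

```text
clock: 9.55
ee_pos: [0.5343, 0.001, -0.0048]
orientation: [2.629, -1.705, -0.005]
contact_force: [-3.9, -1.7, 7.0]
grip_width: 0.645
```

```bash
python3 F.py; python3 go.py -26 34.5 -4
```

```text
F, 10*T, z [-3.53 -2.07  5.72 -2.67  8.93  1.37 -4.77] 9.8
clock 9.85 tcp stage [np.float64(-30.8), np.float64(33.6), np.float64(-4.8)] F [-3.41 -2.29  5.74] w 55.1
target [ 0.538  0.004 -0.004] shift [-0.9 -4.8 -0.8] turn -0.2
```

{"api": "drive_tool", "payload": {
  "plan": [
    [-0.5,-3,-0.4,0,55],
    [-0.5,-5,-0.4,0,55],
    [-0.5,-6,-0.4,0,55],
    [-0.5,-7,-0.4,0,55],
    [-0.5,-7,-0.4,0,55]
  ]
}}

```text
clock: 10.35
ee_pos: [0.5374, 0.0023, -0.005]
orientation: [2.624, -1.703, -0.011]
contact_force: [-5.2, -3.1, 6.8]
grip_width: 0.64
```

```bash
python3 F.py; python3 go.py -26 34.5 -4
```

```text
F, 10*T, z [-4.7  -2.38  6.18 -3.08 10.34  1.22 -4.98] 10.6
clock 10.65 tcp stage [np.float64(-27.5), np.float64(33.5), np.float64(-5.0)] F [-3.75 -2.52  5.51] w 55.1
target [ 0.538  0.004 -0.004] shift [-1.  -1.5 -1. ] turn -0.26
```

{"api": "drive_tool", "payload": {
  "plan": [
    [-0.5,-4,-0.4,0,55],
    [-0.5,-7,-0.4,0,55],
    [-0.5,-10,-0.4,0,55],
    [-0.5,-10,-0.4,0,55],
    [-0.5,-10,-0.4,0,55]
  ]
}}

```text
clock: 11.15
ee_pos: [0.5419, 0.0043, -0.0054]
orientation: [2.616, -1.702, -0.02]
contact_force: [-7.1, -2.5, 8.5]
grip_width: 0.643
```

```bash
python3 F.py; python3 go.py -24 34.5 -4;python3 - <<'E'
from h import *
for r in ctrl.cut_out('side','coupon')[:4]: print(r['p'],r['box'],r['pixels'].sum())
E
```

```text
F, 10*T, z [-6.78 -3.12  8.07 -4.91 14.59 -0.55 -5.36] 11.4
clock 11.45 tcp stage [np.float64(-22.6), np.float64(33.4), np.float64(-5.4)] F [-5.12 -2.3   7.49] w 54.9
target [ 0.54   0.005 -0.004] shift [-1.   1.5 -1.3] turn -0.37
0.91 [377.1, 225.1, 396.7, 247.4] 338
0.59 [298.3, 235.9, 306.7, 247.9] 63
```

```bash
python3 - <<'E'
from st import *
q=np.load('pose.npy')
print(proj('side',S([[45,20,30],[45,-20,30],[45,-20,20],[35,20,30],[35,-20,30]],q)).round(1))
I=[]
for n,b in(('side',(290,215,350,260)),('top',(280,178,340,223))):
    im=ctrl.read_camera(n)[:,:,::-1][b[1]:b[3],b[0]:b[2]]
    I.append(cv2.resize(im,(400,300),interpolation=cv2.INTER_CUBIC))
cv2.imwrite('pics/m7.png',np.clip(np.hstack(I).astype(float)*1.2,0,255).astype(np.uint8))
r=[r for r in ctrl.cut_out('side','coupon') if r['box'][0]<330]
for k in r:
    ys,xs=np.nonzero(k['pixels'])
    for y in range(ys.min(),ys.max()+1): print(y,xs[ys==y].min(),xs[ys==y].max())
g=ctrl.read_camera('side').mean(2).astype(int);print(g[230:252,294:320])
E
```

```text
[[300.1 244.1]
 [302.5 236.1]
 [302.6 238.6]
 [303.2 244.4]
 [305.5 236.4]]
237 301 304
238 301 304
239 300 305
240 300 305
241 300 305
242 299 305
243 299 304
244 299 304
245 301 303
[[171 169 169 170 171 166 165 161 162 166 168 166 163 163 161 163 158 121
   66  23  36  40  50  40  34  22]
 [170 168 171 171 173 166 158 145 144 145 141 147 140 145 144 141 135 108
   60  31  32  48  51  36  29  18]
 [167 170 169 171 170 165 150 130 117 119 116 118 120 117 116 119 113  95
   60  41  41  48  51  40  33  25]
 [169 168 171 172 170 164 149 123 109 103 106 106 108 113 119 119 119  98
   67  46  58  60  51  44  34  24]
 [172 169 175 170 171 167 149 127 110 103 107 105 110 127 139 141 133 106
   67  56  61  62  48  49  26  21]
 [171 172 172 175 174 167 154 131 117 106 105 104 117 138 148 149 139 111
   64  45  55  60  49  36  27  24]
 [172 172 170 172 166 163 148 140 133 132 125 127 131 143 153 153 133 104
   64  56  70  69  57  44  26  14]
 [175 171 169 166 170 157 148 152 159 156 154 152 151 153 154 149 125  96
   58  60  76  83  68  41  33  24]
 [171 171 170 171 170 159 151 155 169 168 16
[... 782 characters left out ...]
31 105  84
   57  19  23  30  29  24  21  18]
 [148 126 110 108 104 119 133 135 139 141 142 150 156 157 151 132 114  85
   53  31   6  15  14  28   2  25]
 [142 115 102  96 106 117 126 135 145 148 153 158 164 165 157 134 112  86
   54  38  25  33  28  22  23  15]
 [137 102  87  85  93 103 112 117 141 151 147 157 170 173 157 129  98  86
   65  38  16  22  32  24  22  28]
 [129  87  79  74  73  82  82 100 130 144 127 131 139 151 136 109  86  88
   75  48  36  30  30  23  28  26]
 [108  80  64  68  62  73  73  85 113 122 105  95 100 108  96  87  82  87
   82  70  59  45  24  24  19  34]
 [ 97  65  65  49  56  60  59  79  95 101  86  71  68  67  70  61  66  73
   83  79  67  46  35  22  27  40]]
```

View pics/m7.png

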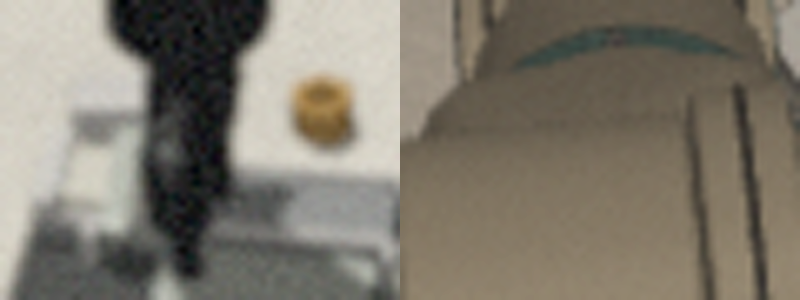

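The image shows the coupon's bright face meeting the stop's pale slab, with its left edge at columns 299 to 301 and home predicted at 300 to 302. The block behind it is the spare. I'll push harder to see whether anything still moves.

{"api": "drive_tool", "payload": {
  "plan": [
    [-0.5,-5,-0.5,0.3,55],
    [-0.5,-9,-0.5,0.3,55],
    [-0.5,-12,-0.5,0.3,55],
    [-0.5,-14,-0.5,0.3,55],
    [-0.5,-14,-0.5,0.3,55]
  ]
}}

```text
clock: 12.2
ee_pos: [0.5417, 0.0043, -0.006]
orientation: [2.591, -1.706, -0.045]
contact_force: [-18.7, -8.0, 21.2]
grip_width: 0.646
```

```bash
python3 F.py; python3 go.py -24 34.5 -4;python3 - <<'E'
from h import *
g=np.mean([ctrl.read_camera('side').mean(2) for _ in range(4)],0);print(g[236:245,294:316].astype(int))
for k in ctrl.cut_out('side','coupon'):
    if k['box'][0]<330: print(k['p'],k['box'])
E
```

```text
F, 10*T, z [-19.31  -8.04  20.5  -19.05  40.82  -3.55  -6.01] 12.45
clock 12.5 tcp stage [np.float64(-22.7), np.float64(33.5), np.float64(-6.0)] F [-19.3   -7.14  20.89] w 55.3
target [ 0.54   0.005 -0.004] shift [-1.   1.4 -1.9] turn -1.0
[[172 171 169 171 169 162 148 141 136 132 125 125 132 144 145 133 105  70
   65  69  61  42]
 [172 171 170 169 168 161 148 152 158 156 153 150 153 155 145 118  79  57
   71  78  67  45]
 [171 170 170 170 167 158 153 160 168 168 166 167 162 156 147 113  69  46
   63  71  62  45]
 [169 169 170 169 164 155 156 165 169 170 170 170 163 157 145 114  67  42
   47  60  51  41]
 [170 169 167 169 162 152 156 167 170 171 170 167 161 154 146 119  80  42
   38  45  48  36]
 [170 169 169 169 163 153 156 168 170 171 169 168 160 153 146 128  86  46
   33  42  41  34]
 [171 170 168 167 159 155 163 169 170 170 169 166 160 153 146 133  95  48
   31  35  36  32]
 [169 168 167 160 150 152 163 166 167 168 169 166 158 152 146 132  94  49
   26  30  25  25]
 [165 157 155 149 133 133 146 153 156 159 164 163 158 153 146 130  91  51
   26  15  22  25]]
```

{"api": "drive_tool", "payload": {
  "plan": [
    [0,2,-0.5,0,55],
    [0,5,-1,0,55],
    [0,6,-1,0,55],
    [0,6,-1,0,55]
  ]
}}

```text
clock: 13.15
ee_pos: [0.5389, 0.0019, -0.0041]
orientation: [2.593, -1.708, -0.038]
contact_force: [0.9, 1.2, 6.5]
grip_width: 0.643
```

```bash
python3 F.py; python3 go.py -24 34.5 -4;python3 - <<'E'
from h import *
print('tool z',R.from_rotvec(ctrl.observe()['orientation']).as_matrix()[:,2].round(3))
g=np.mean([ctrl.read_camera('side').mean(2) for _ in range(4)],0);print(g[238:243,294:318].astype(int))
E
```

```text
F, 10*T, z [ 1.98  1.23  5.86  4.28 -4.68 -1.02 -4.19] 13.4
clock 13.45 tcp stage [np.float64(-26.3), np.float64(32.5), np.float64(-4.2)] F [2.47 0.36 5.59] w 55.2
target [ 0.54   0.005 -0.004] shift [-2.1 -2.3 -0.3] turn -1.03
tool z [-0.041 -0.017 -0.999]
[[171 170 169 170 166 157 152 159 166 169 167 166 165 161 162 153 126  83
   48  55  68  72  54  38]
 [168 168 169 170 163 155 155 165 171 170 170 170 167 162 161 152 123  77
   37  38  48  49  42  26]
 [168 168 167 168 162 152 156 167 171 170 171 169 165 161 160 152 123  74
   36  31  40  45  41  29]
 [170 169 170 168 163 153 158 168 171 170 170 170 164 161 159 152 124  79
   34  27  38  41  38  29]
 [170 171 169 166 159 155 164 168 170 170 170 168 164 162 158 148 120  83
   47  32  26  38  37  24]]
```

{"api": "drive_tool", "payload": {
  "plan": [
    [0,1,-4,0,55],
    [0,1,-8,0,55],
    [0,2,-13,0,55],
    [0,2,-20,0,55],
    [0,3,-30,0,55],
    [0,4,-50,0,55],
    [0,5,-80,0,55],
    [0,6,-110,0,55],
    [0,6,-110,0,55]
  ]
}}

```text
clock: 14.55
ee_pos: [0.5407, 0.0014, 0.1101]
orientation: [2.597, -1.711, -0.029]
contact_force: [1.4, 0.3, 0.3]
grip_width: 0.648
```

```bash
python3 F.py; python3 go.py -300 -40 130
```

```text
F, 10*T, z [ 1.30e-01 -1.50e-01  5.00e-02  2.20e-01 -4.80e-01  4.00e-02  1.07e+02] 14.8
clock 14.85 tcp stage [np.float64(-28.4), np.float64(32.8), np.float64(105.0)] F [ 0.06 -0.46  0.05] w 54.5
target [ 0.319 -0.177  0.13 ] shift [ 77.6 271.1 -12.7] turn -1.03
```

{"api": "drive_tool", "payload": {
  "plan": [
    [30,25,-50,0,55],
    [250,220,-90,0,55],
    [250,220,-90,0,55],
    [250,220,-90,0,55],
    [250,220,-90,0,55],
    [250,220,-90,0,55],
    [250,220,-90,0,55],
    [250,220,-90,0,55],
    [250,220,-90,0,55]
  ]
}}

```text
clock: 15.75
ee_pos: [0.4361, -0.3155, 0.204]
orientation: [2.588, -1.713, -0.043]
contact_force: [0.4, 1.2, 0.2]
grip_width: 0.639
```

```bash
cat > fin.py <<'E'
from st import *
q=np.load('pose.npy')
I=ctrl.read_camera('top');J=ctrl.read_camera('side')
im=cv2.resize(I[178:275,270:360,::-1],None,fx=6,fy=6,interpolation=cv2.INTER_CUBIC)
cv2.imwrite('pics/t2.png',np.clip(im.astype(float)*1.3,0,255).astype(np.uint8))
c,s=np.cos(q[2]),np.sin(q[2])
for r in ctrl.cut_out('top','coupon'):
    ys,xs=np.nonzero(r['pixels']);w=(atz('top',np.c_[xs,ys],.03)[:,:2]-q[:2])@np.array([[c,-s],[s,c]])*1000
    print(r['p'],r['box'],w.min(0).round(1),w.max(0).round(1))
print(ctrl.observe()['contact_force'].round(2))
def prof(img):
    g=img.astype(float).mean(2).astype(np.float32)
    for y in(-15,-10,10,15):
        P=proj('top',S([[x,y,30] for x in range(-80,60,3)],q)).astype(np.float32)
        print(y,cv2.remap(g,P[:,0],P[:,1],cv2.INTER_LINEAR).ravel().astype(int).tolist())
prof(cv2.imread('pics/t0.png'));prof(I)
E
python3 fin.py
```

```text
0.84 [306.3, 193.4, 333.0, 218.2] [-14.9 -18.9] [44.7 19.9]
0.84 [367.9, 163.5, 406.6, 193.3] [ -27.2 -222.7] [  33.3 -133.5]
0.61 [371.3, 262.7, 413.3, 294.6] [-259.9 -126.8] [-188.7  -36.3]
[ 0.56  0.64 -0.38]
-15 [94, 94, 93, 92, 85, 95, 126, 127, 127, 127, 126, 127, 127, 127, 128, 128, 127, 127, 126, 126, 127, 127, 127, 128, 126, 97, 89, 90, 89, 84, 78, 102, 103, 102, 101, 92, 92, 90, 91, 91, 85, 62, 75, 126, 129, 128, 122]
-10 [93, 95, 93, 90, 67, 93, 127, 127, 127, 127, 127, 127, 127, 128, 126, 127, 126, 127, 127, 127, 127, 127, 127, 128, 125, 95, 91, 89, 68, 58, 76, 108, 109, 111, 105, 92, 91, 91, 91, 90, 82, 56, 78, 127, 126, 128, 120]
10 [92, 92, 92, 87, 66, 102, 126, 126, 125, 127, 126, 127, 126, 126, 127, 126, 126, 125, 127, 127, 126, 127, 127, 127, 124, 104, 92, 88, 66, 57, 83, 108, 109, 112, 105, 92, 91, 90, 91, 88, 71, 56, 73, 117, 128, 127, 124]
15 [93, 91, 92, 87, 66, 101, 127, 127, 127, 126, 125, 126, 125, 126, 127, 126, 127, 126, 126, 128, 127, 128, 127, 126, 124, 103, 91, 88, 64, 58, 82, 109, 109, 110, 105, 91, 91, 90, 89, 89, 69, 57, 73, 121, 126, 128, 127]
-15 [101, 100, 99, 99, 97, 97, 99, 100, 99, 98, 98, 97, 97, 96, 98, 97, 94, 93, 99, 98, 95, 77, 98, 137, 135, 135, 137, 137, 135, 136, 134, 126, 132, 125, 133, 136, 136, 136, 136, 135, 135, 131, 91, 136, 138, 138, 131]
-10 [99, 99, 100, 99, 99, 98, 99, 99, 99, 99, 99, 98, 97, 99, 99, 99, 98, 98, 97, 97, 87, 65, 97, 136, 135, 136, 136, 136, 136, 124, 90, 73, 91, 88, 96, 119, 135, 136, 135, 136, 136, 131, 86, 137, 137, 138, 127]
10 [98, 98, 98, 97, 97, 96, 98, 98, 100, 99, 100, 97, 97, 97, 97, 98, 97, 98, 98, 98, 96, 84, 91, 137, 135, 135, 135, 133, 101, 78, 75, 86, 96, 96, 106, 131, 136, 136, 136, 136, 135, 129, 98, 125, 136, 136, 135]
15 [98, 98, 97, 97, 98, 97, 99, 98, 97, 98, 98, 97, 97, 97, 98, 98, 98, 98, 96, 99, 96, 83, 92, 137, 136, 136, 135, 135, 126, 84, 81, 87, 97, 99, 107, 131, 136, 136, 135, 135, 135, 129, 93, 129, 135, 137, 135]
```

```bash
python3 -c "
from plant import ctrl
print(ctrl.close_job())"
```

```text
the job is handed in; nothing more can be done
None
```

The coupon is loaded against the end stop, and I handed the job in at about 16 s. One finger held the clip tab down at an estimated 0.45 rad while the other pushed the smallest coupon under the lip. I then eased the push off, let the tab up and moved the arm clear.

**Checks that agreed**
- **Home:** pushing with about 20 N no longer moved the tool or the coupon's visible edge. After release, the top camera put the coupon at stage x −14.9 to 44.7, against a home position of −15 to 45.
- **Released:** with the arm clear, the force reading was only noise.

**Checks that disagreed or were not done**
- **Fingertip height:** the fingertips were about 28–33 mm higher than the reported TCP, so I set the height by contact force and the side camera.
- **Tool tilt:** during the hard push the tool tilted about 2.5°, and the vertical force briefly reached about 21 N.
- **Clip angle:** I did not measure the clip's final angle.
- **Final view:** my last look at the top picture was refused because the viewing limit was reached, so the final check is numeric only.
- **Other objects:** I did not check the bystanders again by picture. The path was planned to stay clear of them, and no contact showed on the way.

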